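Make up the split bending form and lock it

TASK

Make up the split bending form: first take the tall dark spreader block from the rack and stand it in the narrow gap between the two arched form halves, centred and square, then stand the light wooden caul on the form board midway between the arched half and the green dog, centred front to back, its long side parallel to the half's end face. Then knock the dog's steel pin fully down with the flat end of the mallet's head, and stand the mallet back upright in the middle of its rubber pad. The rack leaves room for fingers only on the spreader's wide faces and the gap only on its narrow ends, so you will have to put it down on the way and take it again; leave the short block in the rack and the other things on the bench where they are.

Things in the scene. Friction and masses are not known exactly. Their poses are not given: they have to be found in the camera images.
- form: Fixed plywood board 120 (x) x 350 (y) x 12 mm. On it, along y: light-wood arched half A (y -165 to -110 mm), gap 60 mm, arched half B (y -50 to 5), bay 110 mm, green steel dog (y 115 to 165, 30 mm high, 60 along x). Halves: 100 mm along x, 90 mm high, dark band at the foot, straight sides to 40 mm, then a half cylinder of radius 50 about y. Origin: centre of the board's underside
- gap (a point): Middle of the gap between halves A and B, on the board's top surface, where the spreader stands (its origin here, its x along this x). Axes as form: x across the row, y along the row
- bay (a point): Middle of the bay between half B and the green dog, on the board's top surface, where the caul stands (its origin here, its x along this x). Axes as form
- pin (a joint): Travel of the sprung, stiff steel pin in the dog (m): 0 to 0.004 at the start (up), 0.018 fully down, with its head on the dog. About 8 to 11 N pushes it; it stays where it is knocked to
- pin_top (a point): Centre of the top of the pin's round head (24 mm across, 8 mm thick), moving down with it; 56 mm above the board's top when up, 38 mm when fully down
- rack: Plywood rack, fixed: base 190 (x) x 66 (y) x 10 mm, three upright cheeks 12 mm thick and 60 mm deep at x -89, 0, +89 mm, up to 85 mm above the bench. Two bays 77 mm wide (centres x -44.5 and +44.5), open on the +y and -y sides and above. One holds the spreader, the other the short block. Origin: centre of its underside
- spreader: The spreader: the taller dark wooden block in the rack, 60 (x) x 42 (y) x 80 mm high, 0.15 kg, standing on the rack's base. Origin: centre of its underside
- caul: The caul: loose light wooden block standing on edge on the bench, 110 (x) x 36 (y) x 70 mm high, 0.2 kg. Origin: centre of its underside
- mallet: Round dark wooden carver's mallet standing on the flat end of its head, handle up: head 60 mm across at the flat end, 72 mm at its widest, up to z 84 mm; handle 24 to 30 mm thick from z 86 to the top at z 168 mm. 0.35 kg. Origin: centre of the flat end; z along the handle
- pad: Black rubber disc, fixed, 110 mm across, 4 mm thick, on which the mallet stands. Origin: centre of its underside
- short_block: Bystander: the shorter dark block in the rack's other bay, 60 x 42 x 45 mm. Leave it. Origin: centre of its underside
- glue: Bystander: white glue bottle, 60 mm across, 170 mm high. Origin: centre of its underside
- tin: Bystander: tin can, 84 mm across, 90 mm high. Origin: centre of its underside
- cup: Bystander: white ceramic cup, 76 mm across, 90 mm high. Origin: centre of its underside
- sander: Bystander: cork sanding block 100 x 60 x 35 mm. Origin: centre of its underside
- brush: Bystander: brush lying on the bench, about 200 mm long. Origin: its underside
Mind the look-alikes: they are no part of the job. What is shaped like the mallet but turquoise is not meant.

How it is judged:
By the outcome, as a careful person would: the job done as asked, in the order asked, and still so for the second after the job is handed in, with the robot touching nothing.
It also fails if it takes over 72 s, if anything falls off the work surface, if the arm or the gripper's body presses on something with over 40 N, if the wrist force passes 120 N, or if a joint passes its speed limit or range.

ROBOT

A 7-joint arm with a two-finger parallel gripper is mounted at the origin on the work surface. World frame = base frame: x ahead of the robot, y to its left, z up, the work surface at z = 0. Lengths are in m, angles in rad, forces in N, time in s.
With the tool pointing down it reaches from about 0.425 to 0.975 m from the base axis. Payload 16.7 kg.
Tool frame: the origin (TCP) lies at the very end of the fingers, on their centre line; the grasp point (between the pads) lies 19 mm behind it (manip.grasp_offset is the z of the grasp point in the tool frame, in m); z points along the fingers, y is the line along which they close (so a half turn about z gives the same grasp; the last joint's range is limited). The gripper opens to 85 mm and grips with 20 to 120 N. Pads are 22 mm wide; open, the fingers measure 114 mm over their backs; the gripper's body (76 mm by 85 mm) begins 54 mm behind the grasp point. The pads swing forward as they close: fully open they stand 13 mm farther back than shut.
Start: joints at [-1.46, 0.426, 0.074, 1.606, -0.034, 1.111, -0.067], TCP at [0.173, 0.652, 0.211] pointing down, gripper open.
Joint ranges: [-2.85, 2.85], [-0.5, 2.14], [-1.23, 1.37], [0.21, 2.46], [-1.02, 4.16], [0.16, 2.05], [-2.73, 2.73]. Speed limits (rad/s): [1.89, 1.89, 2.39, 2.39, 3.01, 3.01, 3.01].

INTERFACE

Orientations are given as a unit quaternion [x, y, z, w].
In Python, from plant import manip, claw, ik, get_image, camera_info, ticket gives the robot as it stands. The module is installed in compiled form; this text tells all that it offers. Calls block until the motion is done:
- manip.goto(position, orientation): joint-space move of the TCP to a pose.
- manip.move_straight(position, attitude=None, max_speed=0.15, until_force=None): straight line of the TCP; attitude=None keeps the orientation; max_speed is the mean speed in m/s. With until_force (N) it stops when the force on the tool has changed by that much, and returns True; else False.
- manip.move_j(angles): joint-space move.
- claw.move_gripper(opening, squeeze=None): finger opening in m; squeeze is the grip in N (None keeps the last); returns when the fingers have stopped.
- manip.pause(seconds).
- ik(position, orientation): joint angles nearest the present ones, or None.
- manip.get_obs(): the state.
- get_image(name): name is "side" or "top" or "wrist"; returns (picture, depth): 384x512x3 uint8, red, green, blue; 384x512 float32, m along the optical axis (not along the pixel's ray), 0 where there is no reading.
- camera_info(name): a dict with "fx", "fy", "cx", "cy" (pixels), "rvec" (rotation vector, rad) and "tvec" (3), from world to camera coordinates, as OpenCV has them; the wrist camera has in their place "T_tool_cam" (4x4, takes a point from camera to tool coordinates, whose origin is the TCP and whose axes are the flange's). Camera axes: x right, y down, z forward; pixel columns grow to the right and rows downward; lengths in m; the calibration is good to about 2 mm. A picture is of the moment at which its call begins: read the wrist's pose just before it. camera_info takes no time and is no camera call.
A pose or a line that the arm cannot do raises manip.PlanningError and nothing moves.
- ticket.finish_job(): hands the job in; it is judged then, once.
The state is a dict: "clock": time; "joints": joint angles; "qvel": joint speeds; "joint_efforts": joint torques, N m; "ee_pos": TCP position; "ee_rot": TCP orientation; "ft_force": force on the tool from outside, world axes, zero at the start; "ft_torque": the same for the moment, N m; "gripper_width": finger opening in m; "finger_force": force on a finger pad.
Only numpy, scipy, OpenCV 4.12 (cv2) and the standard library are available. Lean on these libraries where they do the work, as an engineer would, in place of code of your own. Each camera call takes 0.05 s, during which the arm holds its last target. There are 200 camera calls.

## Working session

There is one attempt and no reset: what is moved stays moved. The work goes in short steps, each a Python script; the robot and the scene stay as the last script left them, time stands still between calls to the robot, and variables do not carry over. Pictures are saved under pics/ and viewed, at most 13 in all, crops included, and the job is handed in when it is done.

```bash
mkdir -p pics; cat > h.py <<'E'
import numpy as np, cv2
from plant import manip, claw, ik, get_image, camera_info, ticket
from scipy.spatial.transform import Rotation as R
def Twc(name,obs=None):
    c=camera_info(name)
    if name=="wrist":
        T=np.eye(4);T[:3,:3]=R.from_quat(obs["ee_rot"]).as_matrix();T[:3,3]=obs["ee_pos"]
        return T@np.array(c["T_tool_cam"])
    r=cv2.Rodrigues(np.array(c["rvec"],float))[0];T=np.eye(4);T[:3,:3]=r.T;T[:3,3]=-r.T@np.array(c["tvec"]).ravel();return T
def cloud(name,d,T):
    c=camera_info(name);v,u=np.mgrid[:d.shape[0],:d.shape[1]]
    p=np.stack([(u-c["cx"])/c["fx"]*d,(v-c["cy"])/c["fy"]*d,d],-1)
    return p@T[:3,:3].T+T[:3,3]
def ray(name,u,v,z,T):
    c=camera_info(name);d=T[:3,:3]@np.array([(u-c["cx"])/c["fx"],(v-c["cy"])/c["fy"],1]);o=T[:3,3]
    return o+d*(z-o[2])/d[2]
def shot(name):
    o=manip.get_obs();im,d=get_image(name);T=Twc(name,o);return im,d,T,cloud(name,d,T)
def save(n,im,k=1): cv2.imwrite(f"pics/{n}.png",cv2.resize(im[...,::-1],None,fx=k,fy=k))
def down(yaw): # tool z down; tool y (closing) at angle yaw from world y... x axis at yaw
    c,s=np.cos(yaw),np.sin(yaw)
    return R.from_matrix(np.array([[c,s,0],[s,-c,0],[0,0,-1]])).as_quat()
E
python3 - <<'E'
from h import *
for n in("top","side"):
    im,d,T,P=shot(n);save(n,im,1.5);np.savez(f"{n}.npz",im=im,d=d,T=T,P=P);print(n,T.round(3).tolist(),camera_info(n)["fx"])
o=manip.get_obs();print(o["clock"],o["ee_rot"],manip.grasp_offset,camera_info("wrist")["T_tool_cam"])
E
```

```text
top [[-0.012, -0.999, 0.053, 0.508], [-1.0, 0.011, -0.02, 0.074], [0.019, -0.053, -0.998, 1.216], [0.0, 0.0, 0.0, 1.0]] 378.57430695496606
side [[0.943, -0.207, 0.262, 0.207], [-0.334, -0.608, 0.72, -0.899], [0.011, -0.767, -0.642, 0.922], [0.0, 0.0, 0.0, 1.0]] 440.6213275403051
0.1 [ 1.29557734e-01  9.91571711e-01 -5.78996844e-04 -3.24176877e-05] -0.0187 [[ 1.40186540e-04 -9.59410450e-01 -2.82013420e-01  7.10077583e-02]
 [ 9.99999987e-01  1.11993252e-04  1.16090369e-04 -2.08352331e-03]
 [-7.97947136e-05 -2.82013432e-01  9.59410453e-01 -1.61716012e-01]
 [ 0.00000000e+00  0.00000000e+00  0.00000000e+00  1.00000000e+00]]
```

View pics/top.png

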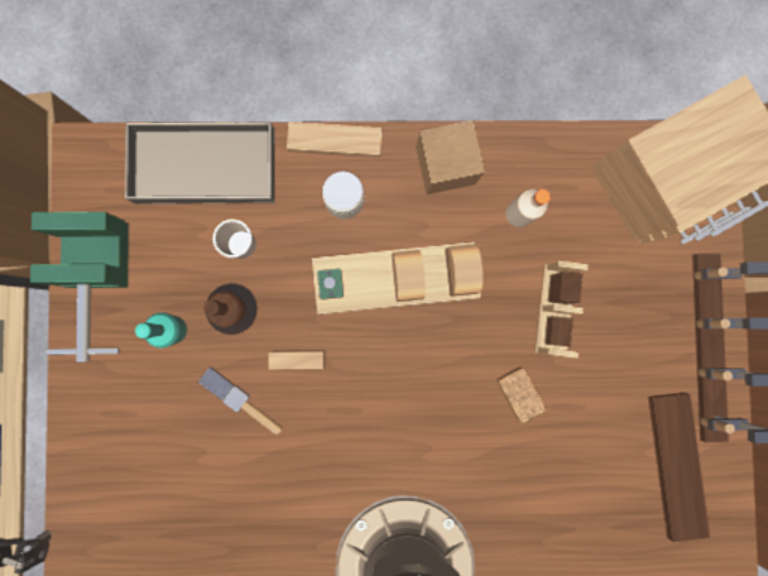

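View pics/side.png

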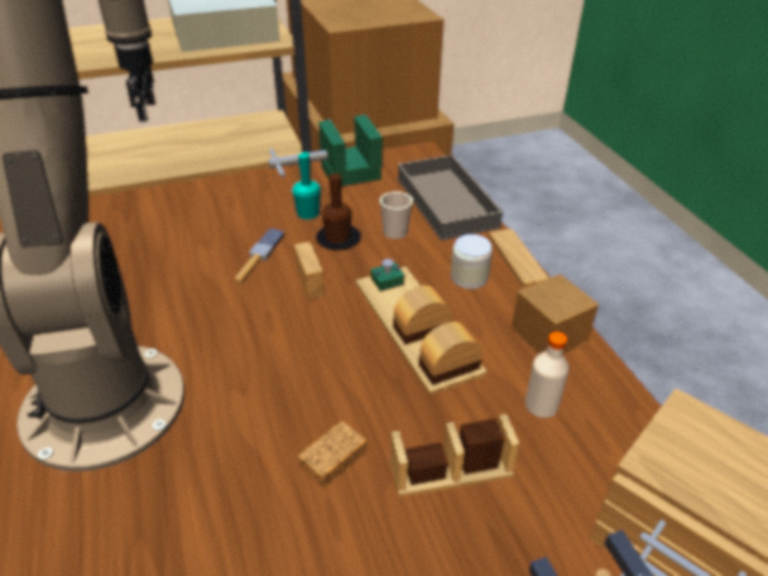

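The top picture shows these, in viewed pixels:
- **Form:** (312–482, 243–313). The dog is at its left end (330, 284), half B at (408, 275) and half A at (464, 270).
- **Rack:** two dark blocks at (565, 288) and (560, 330). In the side picture the one at (482, 445) stands taller than the one at (425, 463). The tall one is farther from the robot, so it is the (565, 288) block in the top view.
- **Mallet candidates:** brown at (225, 308) on the black pad, and turquoise at (160, 330). The brown one on the pad is the mallet.
- **Caul:** candidates are the small block at (296, 360), standing on edge, and the plank at (335, 138), which is too long and lies flat.

I'll confirm these choices with one crop and heights from the depth.

```bash
cat > m.py <<'E'
from h import *
D=np.load("top.npz");im,P=D["im"],D["P"];hsv=cv2.cvtColor(im,cv2.COLOR_RGB2HSV)
S=np.load("side.npz")["im"]
a=cv2.resize(im[150:300,80:400],None,fx=2.4,fy=2.4,interpolation=cv2.INTER_CUBIC)[:300];b=cv2.resize(S[90:340,180:360],None,fx=1.2,fy=1.2)
a=cv2.resize(im[155:270,80:400],(768,276),interpolation=cv2.INTER_CUBIC)
b=np.hstack([cv2.resize(S[270:340,250:360],(384,244)),cv2.resize(S[95:195,180:340],(384,244))])
save("conf",np.vstack([a,b]))
def rect(nm,u0,u1,v0,v1,z0,z1,f=None):
    m=np.zeros(im.shape[:2],bool);m[int(v0/1.5):int(v1/1.5),int(u0/1.5):int(u1/1.5)]=1
    m&=(P[...,2]>z0)&(P[...,2]<z1)
    if f is not None:m&=f
    q=P[m];c,s,an=cv2.minAreaRect((q[:,:2]*1000).astype(np.float32));print(nm,len(q),"c",np.round(c,1),"s",np.round(s,1),"a",round(an,1),"med",np.median(q,0).round(4),"zq",np.percentile(q[:,2],[5,95]).round(4))
dark=hsv[...,2]<95
rect("tallblk",540,595,260,310,.075,.1,dark)
rect("otherblk",540,595,312,352,.03,.07,dark)
rect("rackcheeks",530,600,255,365,.07,.1,~dark)
rect("rack",530,600,255,365,.004,.1)
rect("caul",260,335,340,380,.055,.08)
rect("plank",280,390,115,160,.01,.2)
rect("form",305,490,235,320,.007,.2)
rect("halfB",385,432,245,310,.08,.12)
rect("halfA",440,490,235,305,.08,.12)
rect("dog",312,350,262,305,.033,.048)
rect("pintop",312,350,262,305,.055,.08)
rect("malletHandleTop",190,260,280,340,.15,.19)
rect("pad+mallet",195,265,275,340,.002,.012,hsv[...,2]<60)
rect("turq",130,190,300,350,.02,.25)
rect("sander",490,550,360,430,.02,.05)
rect("glue",500,555,180,230,.02,.2)
rect("cup",210,256,215,262,.03,.12)
E
python3 m.py
```

```text
tallblk 46 c [ 571.  -315.9] s [63.7 27. ] a 24.4 med [ 0.572  -0.3131  0.0834] zq [0.0757 0.0902]
otherblk 47 c [ 490.7 -303.6] s [ 3.9 50.3] a 82.4 med [ 0.4906 -0.3035  0.0456] zq [0.0323 0.0544]
rackcheeks 528 c [ 534.4 -327.1] s [ 61.  189.5] a 81.7 med [ 0.5688 -0.3307  0.0869] zq [0.0799 0.0923]
rack 1580 c [ 530.1 -348.1] s [144.8 223. ] a 89.8 med [ 0.5399 -0.316   0.0541] zq [0.0066 0.0906]
caul 439 c [439.  218.9] s [108.2  33.5] a 89.2 med [0.4392 0.2181 0.0696] zq [0.0653 0.0732]
plank 1184 c [906.2 141.8] s [199.9  61.4] a 86.1 med [0.9057 0.142  0.0201] zq [0.0156 0.0239]
form 4107 c [616.  22.] s [152.9 362.8] a 4.6 med [0.6041 0.0128 0.0143] zq [0.009  0.1007]
halfB 506 c [608.3 -10.2] s [83.6 54.9] a 4.7 med [ 0.607  -0.0103  0.0969] zq [0.0829 0.1033]
halfA 505 c [ 618.9 -124.1] s [84.2 56.7] a 3.3 med [ 0.6178 -0.124   0.0969] zq [0.0834 0.1031]
dog 263 c [594.4 151.3] s [59.8 49.8] a 5.1 med [0.5924 0.1497 0.0417] zq [0.038  0.0455]
pintop 47 c [595.1 152.5] s [21.2 21.5] a 0.6 med [0.5938 0.1508 0.0663] zq [0.0636 0.069 ]
malletHandleTop 100 c [542.9 360.3] s [27.1 26.6] a 44.1 med [0.5442 0.3586 0.1689] zq [0.1541 0.1727]
pad+mallet 105 c [557.  362.6] s [76.7 93.8] a 19.2 med [0.5815 0.3493 0.0046] zq [0.0022 0.0088]
turq 563 c [502.8 483.3] s [69.8 63.1] a 3.5 med [0.5033 0.4762 0.0822] zq [0.0416 0.1671]
sander 641 c [ 358.  -245.1] s [101.4  61.1] a 27.3 med [ 0.3582 -0.2432  0.0341] zq [0.0286 0.0374]
glue 493 c [ 741.9 -252.8] s [59.2 54.2] a 34.9 med [ 0.7351 -0.2441  0.113 ] zq [0.0342 0.1697]
cup 337 c [683.3 341.6] s [73.2 73.4] a 88.0 med [0.6899 0.3553 0.0738] zq [0.0347 0.0923]
```

View pics/conf.png

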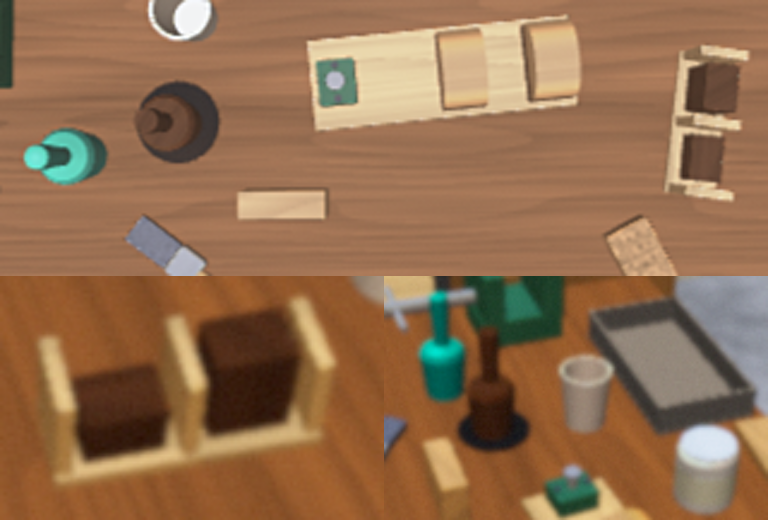

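The crop confirms the targets. The tall dark block is in the far bay, the brown mallet stands on the black pad, and the caul is the edge-standing block at (282, 204). I'll go above the rack and look with the wrist camera.

```bash
python3 - <<'E'
from h import *
a=np.radians(171.7)
for nm,p,yw in(("rk",(.578,-.333,.22),(171.7,-8.3)),("gap",(.613,-.067,.2),(95,-85)),("bay",(.604,.06,.2),(185,5)),("mal",(.555,.35,.3),(180,90,0,-90))):
    for y in yw:
        q=ik(p,down(np.radians(y)));print(nm,y,None if q is None else np.round(q,2))
manip.goto((.578,-.333,.26),down(a));o=manip.get_obs();print(o["clock"])
im,d,T,P=shot("wrist");save("w1",im);np.savez("w1.npz",im=im,P=P,T=T,d=d)
hsv=cv2.cvtColor(im,cv2.COLOR_RGB2HSV)
m=(P[...,2]>.086)&(P[...,2]<.096)&(hsv[...,2]<110)
m=cv2.morphologyEx(m.astype(np.uint8),cv2.MORPH_OPEN,np.ones((3,3)))
n,l,st,_=cv2.connectedComponentsWithStats(m)
for i in range(1,n):
    if st[i,4]>200:
        q=P[l==i];print(st[i],cv2.minAreaRect((q[:,:2]*1000).astype(np.float32)),np.median(q,0))
E
```

```text
rk 171.7 [-0.31  0.68  1.16  1.66 -0.65  1.25  2.41]
rk -8.3 [-0.33  0.71  1.21  1.66 -0.69  1.27 -0.69]
gap 95 [-0.69  0.49  0.96  1.79 -0.45  1.1   0.51]
gap -85 [-0.81  0.64  1.21  1.8  -0.65  1.18 -2.45]
bay 185 [-0.65  0.36  0.57  1.8  -0.22  1.04  1.66]
bay 5 [-0.93  0.48  0.98  1.81 -0.45  1.09 -1.26]
mal 180 [-0.84  0.34  0.24  1.55 -0.08  1.26  0.98]
mal 90 [-1.05  0.36  0.53  1.56 -0.19  1.27 -0.49]
mal 0 [-1.22  0.41  0.78  1.57 -0.3   1.28 -1.97]
mal -90 [-0.65  0.33 -0.02  1.54  0.01  1.27  2.48]
3.8083
[ 231  137   39   54 1971] ((576.2247314453125, -337.51318359375), (41.042789459228516, 59.99875259399414), 82.72126770019531) [ 0.57428635 -0.33722856  0.08828914]
```

View pics/w1.png

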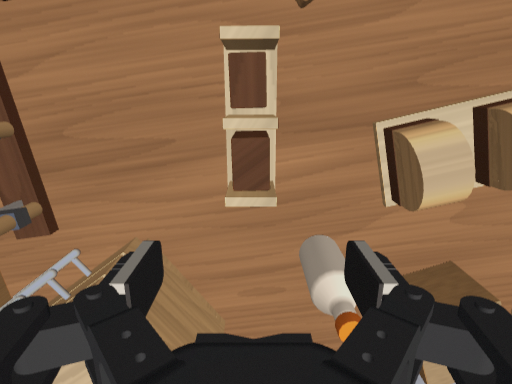

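The wrist view shows the tall block at (251, 160), with its top measuring 41 x 60 mm at z 0.088, which matches the given sizes. Next I take it, stand it on the free bench at (0.46, -0.12), and look again from above.

```bash
cat >> h.py <<'E'
def fit(P,m,lab="",mn=150):
    m=cv2.morphologyEx(m.astype(np.uint8),cv2.MORPH_OPEN,np.ones((3,3)));n,l,st,_=cv2.connectedComponentsWithStats(m);out=[]
    for i in range(1,n):
        if st[i,4]>mn:
            q=P[l==i];c,s,a=cv2.minAreaRect((q[:,:2]*1000).astype(np.float32))
            if s[0]<s[1]: s=s[::-1];a+=90
            a=(a+90)%180-90
            out.append((c,s,a));print(lab,"px",st[i][:4],"c",np.round(c,1),"s",np.round(s,1),"long",round(a,1),"z",np.median(q[:,2]).round(4))
    return out
def stat(t=""):
    o=manip.get_obs();print(t,"t",round(o["clock"],2),"pos",np.round(o["ee_pos"],4),"w",round(float(o["gripper_width"]),4),"F",np.round(o["ft_force"],1),"ff",np.round(o["finger_force"],1));return o
E
python3 - <<'E'
from h import *
a=np.radians(172.7);x,y=.5762,-.3375
claw.move_gripper(.085,60)
manip.goto((x,y,.14),down(a));print(manip.move_straight((x,y,.041),max_speed=.12,until_force=8))
claw.move_gripper(.02,60);o=stat("grip")
if o["gripper_width"]<.035: raise SystemExit
manip.move_straight((x,y,.17),max_speed=.15)
b=np.radians(185);X,Y=.46,-.12
manip.goto((X,Y,.12),down(b));print(manip.move_straight((X,Y,.030),max_speed=.08,until_force=4));stat("down")
claw.move_gripper(.07);manip.move_straight((X,Y,.14),max_speed=.25)
manip.goto((X,Y,.26),down(np.radians(95)));stat()
im,d,T,P=shot("wrist");save("w2",im);np.savez("w2.npz",im=im,P=P)
hsv=cv2.cvtColor(im,cv2.COLOR_RGB2HSV)
fit(P,(P[...,2]>.073)&(P[...,2]<.086)&(hsv[...,2]<110)&(P[...,0]<.53),"spr")
fit(P,(P[...,2]>.085)&(P[...,2]<.11)&(P[...,0]>.53),"half")
fit(P,(P[...,2]>.085)&(P[...,2]<.11)&(P[...,0]>.53)&(P[...,1]>-.3),"half+",400)
E
```

```text
False
grip t 6.07 pos [ 0.5765 -0.3374  0.0415] w 0.0409 F [-0.2  1.2  6.2] ff 60.0
True
down t 9.12 pos [ 0.4594 -0.12    0.0312] w 0.0411 F [-0.2  2.5  3.9] ff 61.2
 t 11.86 pos [ 0.4598 -0.12    0.2597] w 0.0701 F [ 0.3 -0.2 -0.5] ff 0.0
spr px [227 144  53  37] c [ 459.2 -120.4] s [60.  41.8] long 5.1 z 0.0783
half px [369  43  76  60] c [606.6 -13.6] s [72.3 55. ] long 5.0 z 0.0973
half px [358 159  70  52] c [ 616.9 -128.2] s [72.3 55.5] long 5.3 z 0.097
half px [447 271  51  23] c [ 733.3 -236.8] s [49.7 14.8] long 21.4 z 0.0995
half+ px [369  43  76  60] c [606.6 -13.6] s [72.3 55. ] long 5.0 z 0.0973
half+ px [358 159  70  52] c [ 616.9 -128.2] s [72.3 55.5] long 5.3 z 0.097
half+ px [447 271  51  23] c [ 733.3 -236.8] s [49.7 14.8] long 21.4 z 0.0995
```

View pics/w2.png

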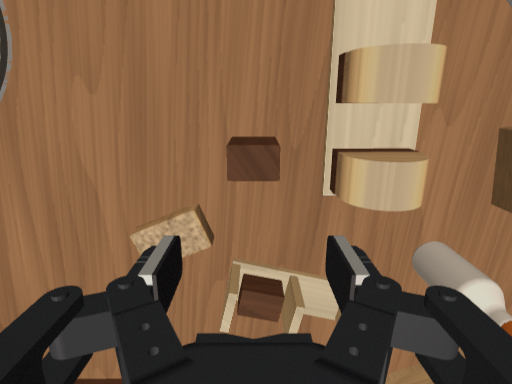

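The wrist view shows the spreader at (253, 160), 60 x 41.8 mm and square at 5.1°. The halves are at (390, 73) and (380, 180), 115 mm apart as specified. I'll regrasp on the narrow ends, look again over the gap, and lower it.

```bash
python3 - <<'E'
from h import *
q=down(np.radians(95.1));x,y=.4595,-.1203
claw.move_gripper(.085,60)
manip.move_straight((x,y,.033),q,max_speed=.2,until_force=8)
claw.move_gripper(.04,60);o=stat("grip")
if o["gripper_width"]<.05: raise SystemExit
manip.move_straight((x,y,.24),max_speed=.2)
manip.goto((.6118,-.0705,.24),q);stat()
im,d,T,P=shot("wrist");save("w3",im);np.savez("w3.npz",im=im,P=P)
fit(P,(P[...,2]>.085)&(P[...,2]<.11)&(P[...,0]>.53)&(P[...,1]>-.2),"half")
fit(P,(P[...,2]>.055)&(P[...,2]<.08)&(P[...,1]>.1),"pin")
fit(P,(P[...,2]>.033)&(P[...,2]<.05)&(P[...,1]>.1),"dog")
E
```

```text
grip t 13.85 pos [ 0.4599 -0.1201  0.0338] w 0.059 F [-3.8  1.8 16.1] ff 61.1
 t 15.85 pos [ 0.611  -0.0717  0.2391] w 0.059 F [ 0.  -0.4 -2.1] ff 64.6
half px [420   0  70  21] c [777.2  88.9] s [62.2 16.6] long 5.1 z 0.0885
half px [218  80  74  60] c [606.9 -13.9] s [71.6 55. ] long 5.1 z 0.0973
half px [418 160  94 108] c [ 841.8 -103.2] s [110.6  95.4] long -78.4 z 0.0984
```

View pics/w3.png

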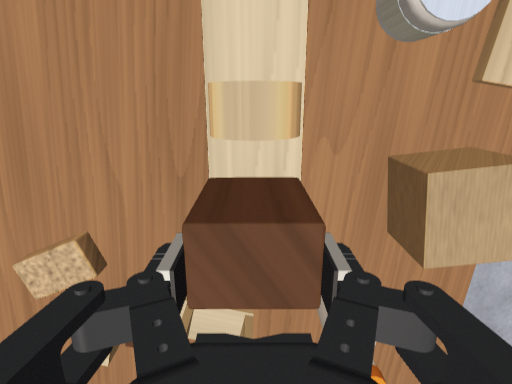

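The block is held square, and half B at (255, 110) puts the gap centre at (0.612, -0.071), in agreement with the previous view. Lowering now.

```bash
python3 - <<'E'
from h import *
q=down(np.radians(95.1));x,y=.6119,-.0710
manip.move_straight((x,y,.16),q,max_speed=.15);manip.pause(.2);stat()
manip.move_straight((x,y,.06),q,max_speed=.1);stat()
print(manip.move_straight((x,y,.043),q,max_speed=.05,until_force=4));stat("down")
claw.move_gripper(.08);manip.move_straight((x,y,.2),max_speed=.25);
im,d,T,P=shot("wrist");save("w4",im);np.savez("w4.npz",im=im,P=P)
hsv=cv2.cvtColor(im,cv2.COLOR_RGB2HSV)
fit(P,(P[...,2]>.083)&(P[...,2]<.099)&(hsv[...,2]<110)&(abs(P[...,0]-.61)<.06),"spr")
fit(P,(P[...,2]>.090)&(P[...,2]<.11)&(hsv[...,2]>130)&(abs(P[...,0]-.61)<.06),"half")
stat()
E
```

```text
t 16.78 pos [ 0.6124 -0.071   0.1609] w 0.0589 F [ 0.4 -0.9 -1.4] ff 64.6
 t 17.93 pos [ 0.6123 -0.0711  0.0606] w 0.0586 F [-0.8  0.3 -1.3] ff 64.6
True
down t 18.27 pos [ 0.6122 -0.0709  0.0452] w 0.0592 F [ 1.8 -0.6  1.7] ff 66.7
spr px [221 155  67  46] c [612. -71.] s [59.6 42.1] long 5.4 z 0.0903
half px [218  79  72  69] c [606.6 -14. ] s [60.3 55.2] long 5.2 z 0.098
half px [222 210  64  58] c [ 616.8 -128.1] s [60.3 55.9] long 5.6 z 0.0979
 t 19.43 pos [ 0.6114 -0.0707  0.1991] w 0.0802 F [ 0.5  0.5 -0.9] ff 0.0
```

View pics/w4.png

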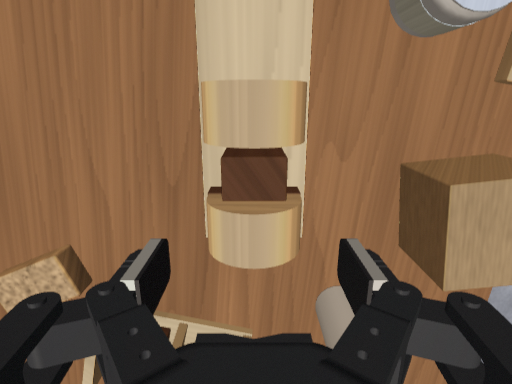

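The spreader stands centred: it is at (612.0, -71.0) mm and the midpoint of the halves is (611.7, -71.05) mm. It is square to within about 0.3°. Next, the caul.

```bash
python3 - <<'E'
from h import *
q=down(np.radians(89.2))
claw.move_gripper(.085,60)
manip.goto((.438,.217,.21),q);manip.pause(.15)
im,d,T,P=shot("wrist")
r=fit(P,(P[...,2]>.062)&(P[...,2]<.08)&(abs(P[...,0]-.438)<.08)&(abs(P[...,1]-.217)<.09),"caul")
(cx,cy),s,a=r[0]
assert len(r)==1 and abs(s[0]-110)<4 and abs(s[1]-36)<4
x,y=cx/1000,cy/1000;a=a%180
q=down(np.radians(a))
manip.move_straight((x,y,.1),q,max_speed=.2)
print(manip.move_straight((x,y,.030),q,max_speed=.12,until_force=8))
claw.move_gripper(.02,60);o=stat("grip")
if o["gripper_width"]<.03: raise SystemExit
manip.move_straight((x,y,.2),max_speed=.2)
X,Y=.5996,.0684;q=down(np.radians(185.1))
manip.goto((X,Y,.2),q);manip.pause(.15);stat()
im,d,T,P=shot("wrist");save("w5",im);np.savez("w5.npz",im=im,P=P)
fit(P,(P[...,2]>.085)&(P[...,2]<.11)&(abs(P[...,0]-.61)<.06),"half")
fit(P,(P[...,2]>.055)&(P[...,2]<.08)&(abs(P[...,0]-.59)<.04)&(P[...,1]>.12),"pin",80)
fit(P,(P[...,2]>.033)&(P[...,2]<.05)&(abs(P[...,0]-.59)<.05)&(P[...,1]>.1),"dog")
E
```

```text
caul px [232 114  37 106] c [435.5 216.7] s [108.5  35.9] long 89.0 z 0.0682
False
grip t 23.08 pos [0.4357 0.217  0.0305] w 0.0346 F [-3.4 -0.7 12.5] ff 59.1
 t 26.01 pos [0.5994 0.0689 0.1999] w 0.0348 F [ 0.  -0.8 -2.8] ff 59.9
half px [129 139  69  77] c [606.2 -14.2] s [72.6 55.7] long 5.3 z 0.097
half px [  0 140  77  75] c [ 616.3 -128.9] s [70.7 57.3] long 4.8 z 0.0967
half px [ 74 147  56  64] c [611.3 -71.1] s [59.7 42.4] long 5.6 z 0.0903
half px [482 247  30  22] c [656.3 312.1] s [33.2  6.6] long -41.2 z 0.0879
pin px [323 161  25  24] c [591.6 147.2] s [23.3 22.7] long 50.1 z 0.0648
dog px [503 134   9  28] c [555.5 331. ] s [33.2  6.3] long 30.2 z 0.0394
dog px [305 139  51  56] c [591.4 147.7] s [59.9 50.5] long 5.0 z 0.0403
```

View pics/w5.png

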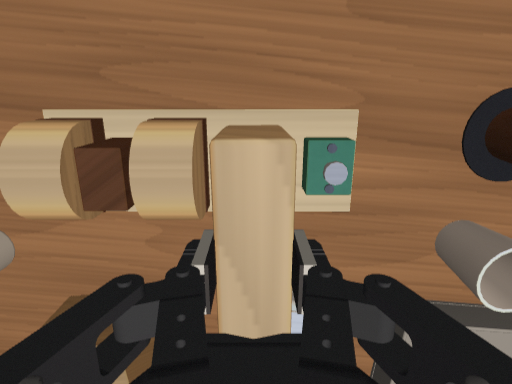

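The wrist view shows half B at (170, 175), the held caul, and the dog at (330, 165) with its pin head at (335, 173). Half B and the dog agree on the bay centre at (0.599, 0.068). I'll place the caul there and check it.

```bash
python3 - <<'E'
from h import *
q=down(np.radians(185.1));X,Y=.5990,.0682
manip.move_straight((X,Y,.06),q,max_speed=.13)
print(manip.move_straight((X,Y,.040),q,max_speed=.05,until_force=4));stat("down")
claw.move_gripper(.052);manip.move_straight((X,Y,.2),max_speed=.2);manip.pause(.15);stat()
im,d,T,P=shot("wrist")
r=fit(P,(P[...,2]>.07)&(P[...,2]<.092)&(abs(P[...,0]-.6)<.08)&(abs(P[...,1]-.0682)<.04),"caul")
fit(P,(P[...,2]>.085)&(P[...,2]<.11)&(abs(P[...,0]-.61)<.06)&(P[...,1]>-.05),"halfB")
fit(P,(P[...,2]>.033)&(P[...,2]<.05)&(abs(P[...,0]-.59)<.05)&(abs(P[...,1]-.147)<.05),"dog")
# mallet look
claw.move_gripper(.085)
manip.goto((.545,.355,.30),down(np.pi));manip.pause(.15);stat()
im,d,T,P=shot("wrist");save("w6",im);np.savez("w6.npz",im=im,P=P)
hsv=cv2.cvtColor(im,cv2.COLOR_RGB2HSV);v=hsv[...,2]
near=np.hypot(P[...,0]-.545,P[...,1]-.355)<.09
fit(P,near&(P[...,2]>.16)&(P[...,2]<.18),"handle")
fit(P,near&(P[...,2]>.05)&(P[...,2]<.1),"head")
fit(P,near&(P[...,2]>.0015)&(P[...,2]<.02)&(v<60),"pad")
E
```

```text
True
down t 27.68 pos [0.5992 0.0681 0.0418] w 0.0343 F [1.1 0.3 0.7] ff 62.2
 t 29.07 pos [0.5984 0.0681 0.1988] w 0.0522 F [-0.3  0.6  0.7] ff 0.0
caul px [234 117  40 114] c [597.4  66.2] s [109.5  36. ] long 5.6 z 0.0803
halfB px [130 141  69  76] c [606.  -14.3] s [71.6 55.8] long 5.5 z 0.097
halfB px [483 248  29  22] c [656.9 312.7] s [32.5  7.6] long -42.8 z 0.0877
dog px [306 140  51  56] c [591.2 147.3] s [59.1 49.9] long 5.2 z 0.0403
 t 30.88 pos [0.5457 0.3533 0.2998] w 0.0852 F [-0.9  0.5  0.3] ff 0.0
handle px [247 154  28  29] c [540.  357.9] s [27.4 26.5] long -0.5 z 0.1682
head px [232 124  56  52] c [536.4 358.5] s [70.3 63.5] long -87.9 z 0.0832
pad px [251 111  29  16] c [502.8 368.4] s [41.1 19. ] long 84.2 z 0.0025
pad px [224 134  12  26] c [543.  314.6] s [38.6 14.9] long -7.1 z 0.0025
```

View pics/w6.png

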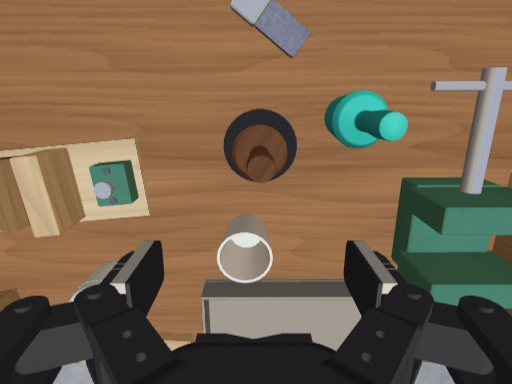

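The caul stands midway to within about 1.7 mm and parallel to the half. The wrist view shows the brown mallet on the black pad at (260, 147), handle top at (261, 165), and the turquoise look-alike well clear at (360, 120). Next I fit the pad's circle from this picture.

```bash
python3 - <<'E'
from h import *
from scipy.optimize import least_squares
D=np.load("w6.npz");im,P=D["im"],D["P"];o=manip.get_obs();T=Twc("wrist",o)
v=im.max(2);print(im[120,260],im[140,230],im[112,262])
c=camera_info("wrist")
m=(v<48)&(im.max(2).astype(int)-im.min(2)<14)
b=np.zeros_like(m);b[95:195,210:310]=1;m&=b
n,l,st,_=cv2.connectedComponentsWithStats(m.astype(np.uint8));k=1+np.argmax(st[1:,4]);print(st[k])
ys,xs=np.nonzero(l==k)
h=cv2.convexHull(np.stack([xs,ys],1).astype(np.int32))[:,0]
W=np.array([ray("wrist",u,w,.004,T)[:2] for u,w in h])*1000
f=lambda p:np.hypot(W[:,0]-p[0],W[:,1]-p[1])-p[2]
r=least_squares(f,[545,355,55],loss="soft_l1",f_scale=1.);print(r.x,np.round(r.fun,1).size,np.round(f(r.x),1))
for nm,z0,z1 in(("hand",.09,.16),("top",.166,.171)):
    mm=(np.hypot(P[...,0]-.54,P[...,1]-.358)<.03)&(P[...,2]>z0)&(P[...,2]<z1);print(nm,mm.sum(),P[mm].mean(0))
E
```

```text
[39 39 44] [38 37 44] [40 40 46]
[ 224  110   72   69 1492]
[542.62562764 360.54977434  53.12865672] 33 [-0.4  0.4 -0.   0.1  0.3  0.1  0.2 -1.  -0.6 -0.3 -0.   0.2  0.1  0.2
  0.2  0.2  0.3  0.1  0.  -0.1 -0.1 -0.2  0.1 -0.3 -0.2 -0.1 -0.2  0.3
  0.1  0.1 -0.  -0.1  0.3]
hand 175 [0.52875438 0.35735283 0.13423985]
top 597 [0.53965404 0.35809365 0.16832266]
```

```bash
python3 - <<'E'
from h import *
q=down(np.pi);x,y=.5399,.3580
claw.move_gripper(.085,120)
manip.move_straight((x,y,.2),q,max_speed=.2)
print(manip.move_straight((x,y,.108),q,max_speed=.12,until_force=8))
claw.move_gripper(.01,120);o=stat("grip")
if not .02<o["gripper_width"]<.034: raise SystemExit
manip.move_straight((x,y,.24),max_speed=.2);stat()
X,Y=.592,.1477
manip.goto((X,Y,.24),q);manip.move_straight((X,Y,.185),q,max_speed=.15);manip.pause(.1);stat()
print(manip.move_straight((X,Y,.145),q,max_speed=.03,until_force=35));stat("knock")
manip.pause(.2);stat("hold")
E
```

```text
False
grip t 33.29 pos [0.5402 0.3587 0.1086] w 0.0267 F [-0.8  3.   7. ] ff 118.4
 t 34.1 pos [0.5391 0.3577 0.2386] w 0.0271 F [-0.5  0.8 -4.1] ff 118.3
 t 35.59 pos [0.5926 0.148  0.1861] w 0.0268 F [ 0.  -0.5 -4.1] ff 118.4
True
knock t 36.58 pos [0.5934 0.1478 0.1542] w 0.0265 F [-2.5 -0.5 15.3] ff 120.5
hold t 36.78 pos [0.5932 0.1478 0.1543] w 0.0264 F [-2.3 -1.  12. ] ff 120.4
```

```bash
python3 - <<'E'
from h import *
q=down(np.pi)
manip.move_straight((.5925,.1478,.26),q,max_speed=.15)
X,Y=.5429,.3607
manip.goto((X,Y,.28),q);manip.pause(.15);stat()
im,d,T,P=shot("wrist");save("w7",im)
near=np.hypot(P[...,0]-.592,P[...,1]-.148)<.05
fit(P,near&(P[...,2]>.0445)&(P[...,2]<.08),"pin",60)
fit(P,near&(P[...,2]>.03)&(P[...,2]<.0445),"dog",60)
fit(P,(abs(P[...,0]-.6)<.08)&(abs(P[...,1]-.068)<.035)&(P[...,2]>.07)&(P[...,2]<.09),"caul")
E
```

```text
t 38.67 pos [0.5434 0.3595 0.2799] w 0.0267 F [-0.2  0.3 -4.9] ff 118.4
pin px [ 88 183  19  18] c [591.4 148.2] s [23.3 22.5] long -48.3 z 0.0481
dog px [ 77 167  48  45] c [591.3 148.2] s [60.2 50.7] long 4.8 z 0.0403
caul px [  0 159  50  86] c [597.   67.2] s [109.6  37.9] long 5.9 z 0.0801
```

View pics/w7.png

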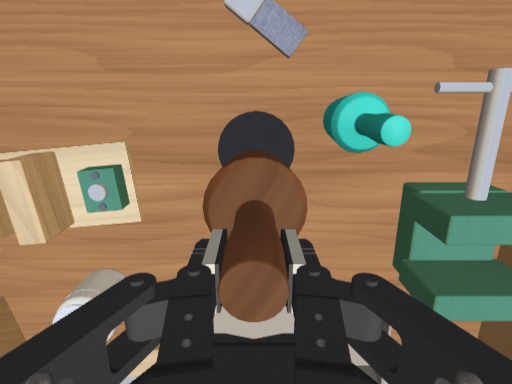

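The pin head at (97, 192) sits 7.8 mm above the dog's top, which equals its own thickness, so it is fully down. Now I stand the mallet back on the pad.

```bash
python3 - <<'E'
from h import *
q=down(np.pi);X,Y=.5429,.3607
manip.move_straight((X,Y,.125),q,max_speed=.15);manip.pause(.1);stat()
print(manip.move_straight((X,Y,.104),q,max_speed=.03,until_force=4));stat("down")
claw.move_gripper(.05,40);manip.move_straight((X,Y,.30),max_speed=.2);manip.pause(.2);stat()
im,d,T,P=shot("wrist");np.savez("w8.npz",im=im,P=P);save("w8",im)
near=np.hypot(P[...,0]-.545,P[...,1]-.355)<.09
fit(P,near&(P[...,2]>.16)&(P[...,2]<.18),"handle")
from scipy.optimize import least_squares
m=(im.max(2)<48)&(im.max(2).astype(int)-im.min(2)<14);m[:90]=0;m[200:]=0;m[:,:205]=0;m[:,310:]=0
n,l,st,_=cv2.connectedComponentsWithStats(m.astype(np.uint8));k=1+np.argmax(st[1:,4]);print(st[k])
ys,xs=np.nonzero(l==k);h=cv2.convexHull(np.stack([xs,ys],1).astype(np.int32))[:,0]
W=np.array([ray("wrist",u,w,.004,T)[:2] for u,w in h])*1000
f=lambda p:np.hypot(W[:,0]-p[0],W[:,1]-p[1])-p[2]
r=least_squares(f,[545,355,55],loss="soft_l1",f_scale=1.);print("pad",r.x,abs(r.fun).max())
im,d,T,P=shot("top")
E
```

```text
t 40.01 pos [0.5433 0.361  0.1259] w 0.0269 F [-0.2  0.2 -3.3] ff 118.4
True
down t 40.56 pos [0.5429 0.3609 0.1086] w 0.0269 F [-0.2  0.   6.7] ff 119.5
 t 42.22 pos [0.5427 0.3605 0.2991] w 0.0501 F [0.4 0.5 0.8] ff 0.0
handle px [242 160  29  29] c [542.8 360.6] s [27.6 27.5] long -89.5 z 0.1682
[242 112  49  34 362]
pad [532.19373718 366.59865124  41.90326909] 8.18238378851494
```

View pics/w8.png

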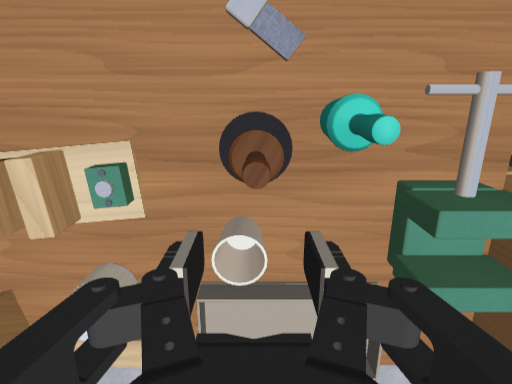

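The mallet stands upright at (542.8, 360.6) mm, against the pad centre of (542.6, 360.5) mm measured before the knock. The gripper is clear of everything. The pad refit in this last step was poor, because the mallet splits its mask, so I used the earlier pad fit.

```bash
python3 -c "
from h import *
print(ticket.finish_job())"
```

```text
the job is handed in; nothing more can be done
None
```

The job is handed in at about 42 s on the robot's clock: spreader centred in the gap, caul midway to within about 2 mm, pin fully down and mallet back upright in the middle of its pad; no verdict was returned.

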